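# Put the tester's presser feet away in their nests

### The job

Put the four presser feet of the thickness tester away, one after another, each in the black rubber nest made for its size: the smallest foot in the smallest nest, and so on up to the largest in the largest. Each must end upright with its flange flat on the floor of its nest; set them down gently, never dropping one or tipping one over, and leave the two plain cylindrical weights standing where they are.

Things in the scene. Friction and masses are not known exactly. Their poses are not given: they have to be found in the camera images.
- foot_xs: The smallest presser foot: a loose bare-steel disc (flange) 26 mm across and 6 mm thick, lying flat, with a slim plain round steel stem 14 mm in diameter standing up from its middle to 48 mm above the flange's underside. Under 0.35 kg. Origin at the centre of the flange's underside, z up along the stem.
- foot_s: The second smallest presser foot: a loose bare-steel disc (flange) 43 mm across and 6 mm thick, lying flat, with a slim plain round steel stem 14 mm in diameter standing up from its middle to 48 mm above the flange's underside. Under 0.35 kg. Origin at the centre of the flange's underside, z up along the stem.
- foot_m: The second largest presser foot: a loose bare-steel disc (flange) 60 mm across and 6 mm thick, lying flat, with a slim plain round steel stem 14 mm in diameter standing up from its middle to 48 mm above the flange's underside. Under 0.35 kg. Origin at the centre of the flange's underside, z up along the stem.
- foot_l: The largest presser foot: a loose bare-steel disc (flange) 77 mm across and 6 mm thick, lying flat, with a slim plain round steel stem 14 mm in diameter standing up from its middle to 48 mm above the flange's underside. Under 0.35 kg. Origin at the centre of the flange's underside, z up along the stem.
- nest_xs: The smallest nest: a fixed round shallow black rubber dish, 50 mm across outside, 42 mm across inside (for the 26 mm flange), open on top, floor 4 mm thick, rim 12 mm above the table. Origin at the centre of its underside, on the table; z up.
- nest_s: The second smallest nest: a fixed round shallow black rubber dish, 67 mm across outside, 59 mm across inside (for the 43 mm flange), open on top, floor 4 mm thick, rim 12 mm above the table. Origin at the centre of its underside, on the table; z up.
- nest_m: The second largest nest: a fixed round shallow black rubber dish, 84 mm across outside, 76 mm across inside (for the 60 mm flange), open on top, floor 4 mm thick, rim 12 mm above the table. Origin at the centre of its underside, on the table; z up.
- nest_l: The largest nest: a fixed round shallow black rubber dish, 101 mm across outside, 93 mm across inside (for the 77 mm flange), open on top, floor 4 mm thick, rim 12 mm above the table. Origin at the centre of its underside, on the table; z up.
- weight_a: A plain steel test weight, a flat-topped cylinder 36 mm in diameter and 40 mm high with a black band round its side, no flange and no stem, standing loose on the table; not to be moved. Origin at the centre of its underside, z up.
- weight_b: A plain steel test weight, a flat-topped cylinder 50 mm in diameter and 46 mm high with a black band round its side, no flange and no stem, standing loose on the table; not to be moved. Origin at the centre of its underside, z up.
Not all that is in view belongs to the job. Leave any blue, green or white look-alike of the nest_xs alone.

How it is judged:
By the outcome, as a careful person would: the job done as asked, in the order asked, and still so for the second after the job is handed in, with the robot touching nothing.
It also fails if it takes over 112 s, if anything falls off the work surface, if the arm or the gripper's body presses on something with over 40 N, if the wrist force passes 120 N, or if a joint passes its speed limit or range.

### The arm

A 7-joint arm with a two-finger parallel gripper is mounted at the origin on the work surface. World frame = base frame: x ahead of the robot, y to its left, z up, the work surface at z = 0. Lengths are in m, angles in rad, forces in N, time in s.
With the tool pointing down it reaches from about 0.425 to 0.875 m from the base axis. Payload 4.7 kg.
Tool frame: the origin (TCP) lies at the very end of the fingers, on their centre line; the grasp point (between the pads) lies 19 mm behind it; z points along the fingers, y is the line along which they close (so a half turn about z gives the same grasp; the last joint's range is limited). The gripper opens to 87 mm and grips with 3 to 60 N. Pads are 19 mm wide; open, the fingers measure 117 mm over their backs; the gripper's body (75 mm by 190 mm) begins 51 mm behind the grasp point.
Start: joints at [-1.268, 0.321, -0.07, 1.45, 0.023, 1.371, -0.057], TCP at [0.185, 0.623, 0.223] pointing down, gripper open.
Joint ranges: [-2.86, 2.86], [-0.3, 2.09], [-1.38, 1.24], [0.06, 2.45], [-1.56, 4.7], [0.09, 2.05], [-2.69, 2.69]. Speed limits (rad/s): [2.57, 2.57, 3.14, 3.14, 3.14, 3.14, 3.14].

### API

Orientations are given as a rotation vector (axis times angle).
In Python, from bench import ctrl, imaging, ticket gives the robot as it stands.
- The arm moves only by the tool jog_arm, never from a script. Its argument "rows" is text: rows parted by semicolons, each of 7 numbers parted by spaces: the shift along the tool's x, y, z in cm, then the turn, a rotation vector about the tool's x, y, z in rad, then the closure, from -1 (fully open) to 1 (shut), so that 0 is half open. A call has 1 to 5 rows; each row shifts and turns the commanded pose from where the row before left it, along the tool's axes as they then stand; what a row does not reach is not made up. A row lasts 1/8 s, in which the tool goes at most 62.5 mm and 10.7 degrees, less where a joint would pass 70% of its speed; a pose out of reach is approached as far as the arm can. A call with a gripper value outside its range is refused whole. The fingers move at their own pace and stop on an object; "force" is the grip in N (left out, the last holds). Time passes only in rows, so rows that do not move let the fingers close. It gives the time, the measured TCP pose, the force, the opening and the grip force at its end, in the units of the state.
- ctrl.get_state(): the state, without advancing time (a new reading comes with each control period).
- imaging.get_image(name): name is "scene" or "top" or "wrist"; returns a dict with "img" (384x512x3 uint8, blue, green, red), "vertical_fov" (degrees; the focal length in pixels is half the picture's height over the tangent of half this angle, whatever the lens; pixels are square), "cx", "cy" (the principal point, pixels), "origin" and "orientation" of the camera in the world. Camera axes: x right, y down, z forward; pixel columns grow to the right and rows downward; lengths in m; the calibration is good to about 2 mm. A picture is of the moment at which its call begins. There is no depth.
- ticket.close_job(): hands the job in; it is judged then, once.
The state is a dict: "time": time; "joint_positions": joint angles; "qd": joint speeds; "joint_torque": joint torques, N m; "position": TCP position; "tool_rot": TCP orientation; "ft_force": force on the tool from outside, world axes, zero at the start; "torque": the same for the moment, N m; "grip_width": opening from 0.0 (shut) to 1.0 (fully open); "grip_force": force on a finger pad.
Only numpy, scipy, OpenCV 4.12 (cv2) and the standard library are available. Lean on these libraries where they do the work, as an engineer would, in place of code of your own. Each camera call takes 0.05 s, during which the arm holds its last target. There are 200 camera calls.

## Working session

There is one attempt and no reset: what is moved stays moved. The work goes in short steps, Python scripts to look and compute and a tool call to move; the robot and the scene stay as the last step left them, time stands still between calls to the robot, and variables do not carry over. Pictures are saved under pics/ and viewed, at most 14 in all, crops included, and the job is handed in when it is done.

Besides the shell and the picture viewer there is one more tool, called in YAML: its name, and indented under it one key for each argument. jog_arm: Moves the arm, as the interface text tells. Its arguments: {"type":"object","properties":{"rows":{"type":"string"},"force":{"type":"number"}},"required":["rows"]}

```bash
ls; mkdir -p pics; python3 - <<'E'
from bench import ctrl, imaging
import cv2
s=ctrl.get_state(); print({k:s[k] for k in('time','position','tool_rot','ft_force','grip_width')})
for n in('scene','top','wrist'):
    d=imaging.get_image(n); cv2.imwrite(f'pics/{n}0.png',d['img']); print(n,{k:v for k,v in d.items() if k!='img'})
E
```

```text
pics
{'time': 0.0, 'position': array([0.18502708, 0.62253879, 0.22148784]), 'tool_rot': array([-4.52060180e-01, -3.10872758e+00,  2.89480309e-03]), 'ft_force': array([0.52406124, 0.24692546, 0.40167944]), 'grip_width': 0.9979075159042754}
scene {'vertical_fov': 55.06046382422164, 'cx': 259.1524791207904, 'cy': 193.37621657314227, 'origin': array([ 0.90020051, -0.7130811 ,  0.78925012]), 'orientation': array([-2.27243669, -0.51170669,  0.24880464])}
top {'vertical_fov': 42.823727416317276, 'cx': 245.45807851189923, 'cy': 189.13346075808008, 'origin': array([ 0.27486303, -0.00733882,  1.22664978]), 'orientation': array([-2.12018829,  2.08699022, -0.23518746])}
wrist {'vertical_fov': 70.94617090410816, 'cx': 257.21233862557045, 'cy': 190.6945922896816, 'origin': array([0.11828191, 0.64384147, 0.38278813]), 'orientation': array([2.34252387, 1.7471102 , 0.23031851])}
```

View pics/top0.png

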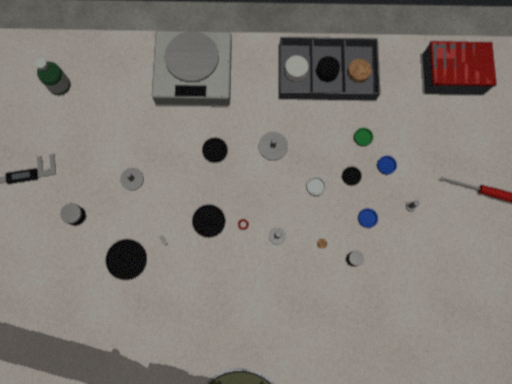

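View pics/scene0.png

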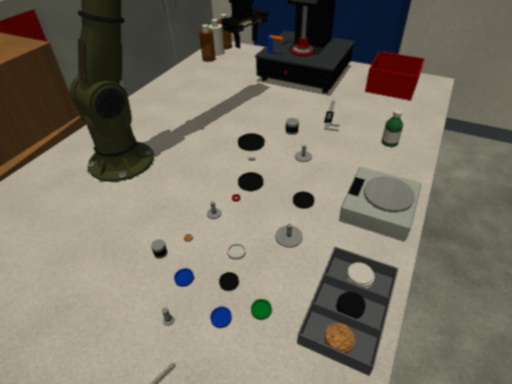

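```bash
cat > h.py <<'E'
import numpy as np, cv2
from scipy.spatial.transform import Rotation as R
def ray(d,p):
    f=d['img'].shape[0]/2/np.tan(np.radians(d['vertical_fov'])/2)
    v=np.array([(p[0]-d['cx'])/f,(p[1]-d['cy'])/f,1.])
    return np.array(d['origin']),R.from_rotvec(d['orientation']).apply(v/np.linalg.norm(v))
def plane(d,p,z):
    o,v=ray(d,p); return o+v*(z-o[2])/v[2]
def proj(d,X):
    f=d['img'].shape[0]/2/np.tan(np.radians(d['vertical_fov'])/2)
    c=R.from_rotvec(d['orientation']).inv().apply(np.array(X)-d['origin'])
    return np.array([d['cx']+f*c[0]/c[2],d['cy']+f*c[1]/c[2]])
def tri(obs):
    A=np.zeros((3,3));b=np.zeros(3)
    for d,p in obs:
        o,v=ray(d,p);M=np.eye(3)-np.outer(v,v);A+=M;b+=M@o
    X=np.linalg.solve(A,b); return X,[np.linalg.norm(proj(d,X)-p) for d,p in obs]
def dark(img,thr=45,amin=60):
    m=(img.max(2)<thr).astype(np.uint8)
    cs,_=cv2.findContours(m,cv2.RETR_EXTERNAL,cv2.CHAIN_APPROX_NONE)
    return [cv2.fitEllipse(cv2.convexHull(c)) for c in cs if cv2.contourArea(c)>amin and len(cv2.convexHull(c))>5]
E
python3 - <<'E'
from h import *
from bench import imaging
t=imaging.get_image('top');s=imaging.get_image('scene')
N={'xs':((352,176),(229,281)),'s':((215,150),(303,200)),'m':((209,221),(251,181)),'l':((126,259),(251,142))}
dt,ds=dark(t['img']),dark(s['img'])
near=lambda L,p:min(L,key=lambda e:np.hypot(e[0][0]-p[0],e[0][1]-p[1]))
for k,(a,b) in N.items():
    ea,eb=near(dt,a),near(ds,b)
    X,e=tri([(t,ea[0]),(s,eb[0])]); P=plane(t,ea[0],.012);Q=plane(s,eb[0],.012)
    f=384/2/np.tan(np.radians(t['vertical_fov'])/2)
    print(k,np.round(X*1e3,1),np.round(e,1),'top',np.round(P[:2]*1e3,1),'scene',np.round(Q[:2]*1e3,1),'dia',np.round(np.array(ea[1])/f*1215,1))
for n,d in(('t',t),('s',s)):
    pass
F={'xs':((411,205),(168,318)),'s':((277,236),(213,212)),'m':((132,179),(303,155)),'l':((273,146),(289,235))}
rows=[]
for k,(a,b) in F.items():
    r=[]
    for d,p in((t,a),(s,b)):
        c=cv2.getRectSubPix(d['img'],(64,64),p); r.append(cv2.resize(c,(200,200),interpolation=cv2.INTER_CUBIC))
    rows.append(np.vstack(r)); print(k,'rough',np.round(plane(t,a,.006)*1e3),np.round(plane(s,b,.03)*1e3))
cv2.imwrite('pics/feet.png',np.hstack(rows))
E
```

```text
xs [ 590.1 -277.2    6.1] [0.6 0.6] top [ 589.7 -274.9] scene [ 591.4 -281.5] dia [42.2 44.7]
s [653.5  76.4   6.4] [0.7 0.6] top [653.4  77. ] scene [654.   69.2] dia [57.5 58.3]
m [466.9  86.    5.6] [0.7 0.6] top [467.4  86.6] scene [469.2  78.1] dia [76.3 77.5]
l [367.2 287.    5.4] [0.8 0.5] top [368.3 286.6] scene [370.3 276.9] dia [94.8 99.3]
xs rough [ 517. -426.    6.] [ 523. -434.   30.]
s rough [432. -86.   6.] [ 443. -106.   30.]
m rough [573. 286.   6.] [581. 257.  30.]
l rough [668. -75.   6.] [675. -94.  30.]
```

View pics/feet.png

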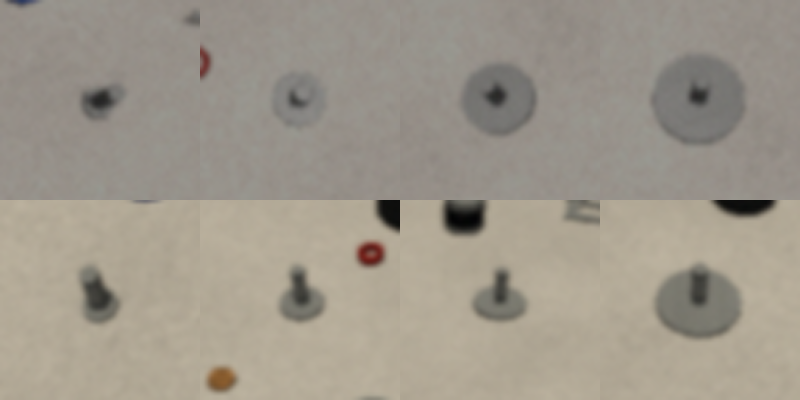

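jog_arm:
  rows: "0 0 0 0 0 0.18 -1;0 0 0 0 0 0.18 -1;0 0 0 0 0 0.18 -1;0 0 0 0 0 0.18 -1;0 0 0 0 0 0.18 -1"
  force: 20

```text
time: 0.88
position: [0.1851, 0.623, 0.2224]
tool_rot: [1.767, 2.598, -0.0]
ft_force: [-0.8, 0.3, 0.0]
grip_width: 1.001
grip_force: 0.0
```

jog_arm:
  rows: "0 0 0 0 0 0.18 -1;0 0 0 0 0 0.18 -1;0 0 0 0 0 0.022 -1;-4 4 0 0 0 0 -1;-4 4 0 0 0 0 -1"

```text
time: 1.5
position: [0.2655, 0.5424, 0.2223]
tool_rot: [2.215, 2.227, 0.0]
ft_force: [0.9, -0.0, 0.7]
grip_width: 1.003
grip_force: 0.0
```

jog_arm:
  rows: "-4 4 0 0 0 0 -1;-4 4 0 0 0 0 -1;-4 4 0 0 0 0 -1;-4 4 0 0 0 0 -1;0 0 0 0 0 0 -1"

```text
time: 2.12
position: [0.4297, 0.3779, 0.223]
tool_rot: [2.228, 2.212, 0.001]
ft_force: [-1.0, 0.4, 0.3]
grip_width: 1.001
grip_force: 0.0
```

```bash
python3 - <<'E'
from bench import imaging
import cv2,pickle
d=imaging.get_image('wrist'); cv2.imwrite('pics/w1.png',d['img']); pickle.dump(d,open('w1.pkl','wb'));print(d['origin'],d['orientation'])
E
```

```text
[0.43084966 0.44961571 0.38413853] [ 2.87945015e+00 -1.15982360e-02  2.75094027e-03]
```

View pics/w1.png

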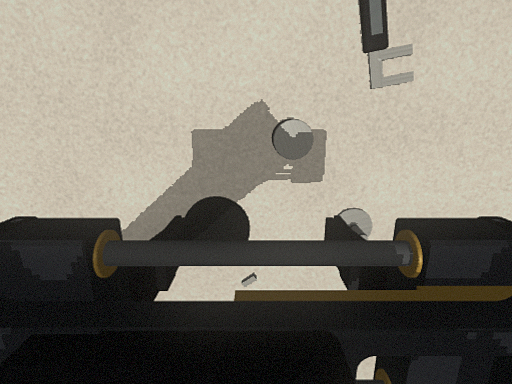

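jog_arm:
  rows: "-5 1 0 0 0 0 -1;-5 2 0 0 0 0 -1;-5 2 0 0 0 0 -1;-4 2 0 0 0 0 -1;0 0 0 0 0 0 -1"

```text
time: 2.8
position: [0.4962, 0.1905, 0.2229]
tool_rot: [2.224, 2.218, 0.001]
ft_force: [-0.1, 1.0, 1.1]
grip_width: 0.999
grip_force: 0.0
```

```bash
cat > snap.py <<'E'
import sys,pickle,cv2
from bench import imaging
d=imaging.get_image('wrist'); cv2.imwrite(f'pics/{sys.argv[1]}.png',d['img']); pickle.dump(d,open(sys.argv[1]+'.pkl','wb'))
E
python3 snap.py w2
```

jog_arm:
  rows: "-5 1 0 0 0 0 -1;-5 1 0 0 0 0 -1;-5 1 0 0 0 0 -1;-5 1 0 0 0 0 -1;0 0 0 0 0 0 -1"

```text
time: 3.48
position: [0.5355, -0.0092, 0.2228]
tool_rot: [2.224, 2.217, -0.0]
ft_force: [0.1, 0.4, 0.4]
grip_width: 1.003
grip_force: 0.0
```

```bash
python3 snap.py w3
```

jog_arm:
  rows: "-5 0 0 0 0 0 -1;-5 0 0 0 0 0 -1;-5 0 0 0 0 0 -1;-3 0 0 0 0 0 -1;0 0 0 0 0 0 -1"

```text
time: 4.15
position: [0.5356, -0.1863, 0.2223]
tool_rot: [-2.221, -2.222, 0.0]
ft_force: [0.1, 1.0, -0.0]
grip_width: 0.998
grip_force: 0.0
```

```bash
python3 snap.py w4
```

jog_arm:
  rows: "-5 0 0 0 0 0 -1;-5 0 0 0 0 0 -1;-5 0 0 0 0 0 -1;-5 0 0 0 0 0 -1;0 0 0 0 0 0 -1"

```text
time: 4.82
position: [0.5349, -0.3882, 0.2215]
tool_rot: [-2.223, -2.219, 0.003]
ft_force: [0.4, 0.4, -0.3]
grip_width: 0.999
grip_force: 0.0
```

```bash
python3 snap.py w5
```

jog_arm:
  rows: "-5 -1 0 0 0 0 -1;-5 -1 0 0 0 0 -1;-5 -1 0 0 0 0 -1;0 0 0 0 0 0 -1;0 0 0 0 0 0 -1"

```text
time: 5.5
position: [0.5081, -0.5335, 0.222]
tool_rot: [-2.216, -2.225, -0.005]
ft_force: [0.8, 0.4, 0.5]
grip_width: 1.001
grip_force: 0.0
```

```bash
python3 snap.py w6; python3 - <<'E'
import cv2,numpy as np
I=[cv2.resize(cv2.imread(f'pics/w{i}.png')[:250],(400,195)) for i in(2,3,4,5,6,6)]
cv2.imwrite('pics/mos.png',np.vstack([np.hstack(I[i:i+2]) for i in(0,2,4)]))
E
```

```text
(no output)
```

View pics/mos.png

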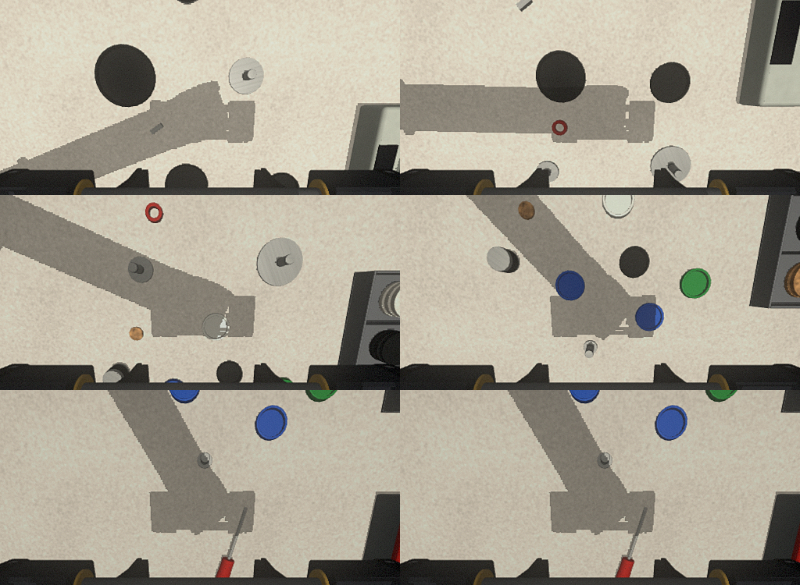

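```bash
python3 - <<'E'
from h import *
import pickle
W={i:pickle.load(open(f'w{i}.pkl','rb')) for i in range(2,7)}
near=lambda L,p:min(L,key=lambda e:np.hypot(e[0][0]-p[0],e[0][1]-p[1]))
from bench import imaging
t=imaging.get_image('top'); dt=dark(t['img'],60)
for k,i,p,a in(('xs',5,(300,86),(352,176)),('s',3,(346,105),(215,150)),('m',3,(206,97),(209,221)),('l',2,(160,96),(126,259))):
    e=near(dark(W[i]['img'],75),p); c=e[0]; f=near(dt,a)
    X,er=tri([(W[i],c),(t,f[0])])
    P=plane(W[i],c,.012);ax=np.array([np.cos(np.radians(e[2])),np.sin(np.radians(e[2]))])*e[1][0]/2
    ay=np.array([-ax[1],ax[0]])/np.linalg.norm(ax)*e[1][1]/2
    D=[np.linalg.norm(plane(W[i],np.array(c)+v,.012)-plane(W[i],np.array(c)-v,.012))*1e3 for v in(ax,ay)]
    print(k,np.round(c,1),np.round(f[0],1),'tri',np.round(X*1e3,1),np.round(er,1),'wrist@12',np.round(P[:2]*1e3,1),'top@12',np.round(plane(t,f[0],.012)[:2]*1e3,1),np.round(D,1))
out=[]
for i,p,h in((2,(315,97),48),(4,(357,84),48),(4,(180,96),32),(5,(243,196),32),(6,(261,90),32)):
    x0,y0=p[0]-h//1,p[1]-h
    c=W[i]['img'][max(y0,0):p[1]+h,x0:p[0]+h]; out.append(cv2.resize(c,(266,266),interpolation=cv2.INTER_CUBIC)); print(i,x0,y0,2*h/266)
out.append(out[-1]*0)
cv2.imwrite('pics/crops.png',np.vstack([np.hstack(out[:3]),np.hstack(out[3:])]))
E
```

```text
xs [299.3  85.6] [351.1 175.6] tri [ 590.2 -275.4   10.7] [0.1 0.1] wrist@12 [ 590.2 -275.5] top@12 [ 589.7 -275.2] [47.9 48.5]
s [344.9 105.6] [214.5 149.8] tri [677.1  82.1 -65.5] [0.1 0.1] wrist@12 [652.7  78.7] top@12 [653.2  76.7] [65.8 65.8]
m [205.2  97.9] [208.3 220.6] tri [468.3  88.1   7.9] [0.9 0.4] wrist@12 [469.   88.9] top@12 [467.6  86.7] [82.  82.3]
l [159.6  96.8] [125.8 259.2] tri [368.5 289.6   5. ] [1.1 0.5] wrist@12 [370.3 290.3] top@12 [368.4 286.6] [ 99.1 100. ]
2 267 49 0.3609022556390977
4 309 36 0.3609022556390977
4 148 64 0.24060150375939848
5 211 164 0.24060150375939848
6 229 58 0.24060150375939848
```

View pics/crops.png

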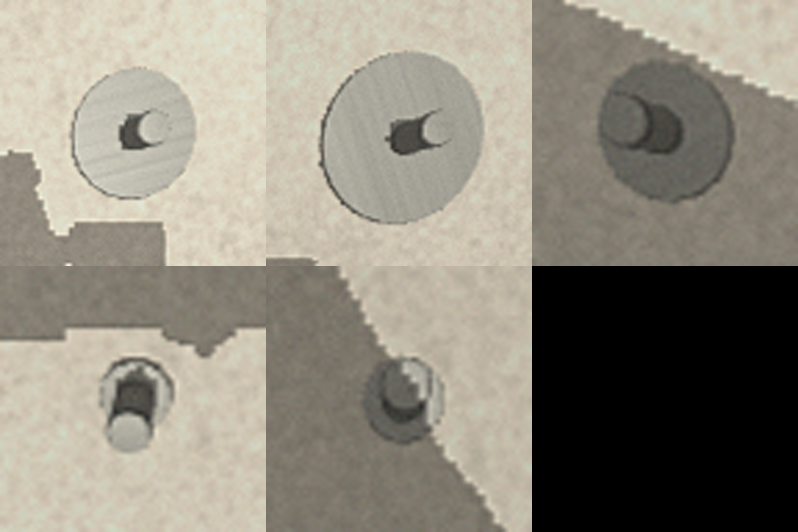

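```bash
python3 - <<'E'
from h import *
import pickle
from bench import imaging
W={i:pickle.load(open(f'w{i}.pkl','rb')) for i in range(2,7)}
s=imaging.get_image('scene')
o=lambda x0,y0,sc,u,v:np.array([x0+(u+.5)*sc-.5,y0+(v+.5)*sc-.5])
A,B=96/266,64/266
D={'m':(2,o(267,49,A,135,133),o(267,49,A,155,127)),'l':(4,o(309,36,A,137,137),o(309,36,A,172,127)),'s':(4,o(148,64,B,134,130),o(148,64,B,94,121)),
'xs5':(5,o(211,164,B,137,128),o(211,164,B,130,165)),'xs6':(6,o(229,58,B,137,134),o(229,58,B,139,117))}
# scene stem tops / flange centres, 64px crops shown at 200px
S={'m':(303,155,(102,270-200),(99,303-200)),'l':(289,235,(99,269-200),(98,303-200)),'s':(213,212,(97,271-200),(101,304-200)),'xs':(168,318,(90,275-200),(100,305-200))}
for k,(i,f,t) in D.items():
    kk=k.rstrip('56');x,y,a,b=S[kk]
    pa=np.array([x-32+a[0]*.32,y-32+a[1]*.32]);pb=np.array([x-32+b[0]*.32,y-32+b[1]*.32])
    print(k,'flange@6',np.round(plane(W[i],f,.006)[:2]*1e3,1),'top@48',np.round(plane(W[i],t,.048)[:2]*1e3,1),'triTop',np.round(tri([(W[i],t),(s,pa)])[0]*1e3),'triFl',np.round(tri([(W[i],f),(s,pb)])[0]*1e3))
print(tri([(W[5],D['xs5'][2]),(W[6],D['xs6'][2])]),tri([(W[5],D['xs5'][1]),(W[6],D['xs6'][1])]))
E
```

```text
m flange@6 [575.3 290.2] top@48 [575.  289.4] triTop [573. 288.  48.] triFl [573. 289.   3.]
l flange@6 [669.1 -72. ] top@48 [668.7 -72.8] triTop [667. -74.  48.] triFl [668. -74.   3.]
s flange@6 [434.2 -84.1] top@48 [434.4 -85.1] triTop [431. -86.  44.] triFl [430. -84.  -2.]
xs5 flange@6 [ 515.7 -422.8] top@48 [ 515.7 -423. ] triTop [ 514. -425.   44.] triFl [ 514. -425.    2.]
xs6 flange@6 [ 514.9 -424.4] top@48 [ 514.7 -424.1] triTop [ 514. -425.   47.] triFl [ 514. -426.    5.]
(array([ 0.51510974, -0.42385224,  0.04503332]), [np.float64(0.2820854979050852), np.float64(0.31466788667390355)]) (array([ 0.51522792, -0.42398822,  0.00157624]), [np.float64(0.1902574327527318), np.float64(0.2096449425783644)])
```

jog_arm:
  rows: "5 0.7 0 0 0 0 -1;5.9 0 0 0 0 0 -1;0 0 5 0 0 0 -1;0 0 5 0 0 0 -1;0 0 4 0 0 0 -1"

```text
time: 6.28
position: [0.5135, -0.4248, 0.081]
tool_rot: [-2.217, -2.225, -0.003]
ft_force: [0.7, -0.3, 0.5]
grip_width: 1.001
grip_force: 0.0
```

jog_arm:
  rows: "0 0 0 0 0 0 -1;0 0 0 0 0 0 -1"

```text
time: 6.52
position: [0.5135, -0.4279, 0.0845]
tool_rot: [2.218, 2.221, 0.001]
ft_force: [0.6, -0.6, 0.8]
grip_width: 0.998
grip_force: 0.0
```

jog_arm:
  rows: "0.3 0.2 3 0 0 0 -1;0 0 2.5 0 0 0 -1;0 0 1 0 0 0 -1;0 0 0 0 0 0 -1;0 0 0 0 0 0 -1"

```text
time: 7.15
position: [0.515, -0.4259, 0.0193]
tool_rot: [2.22, 2.22, 0.001]
ft_force: [-0.0, -0.4, 0.1]
grip_width: 0.999
grip_force: 0.0
```

```bash
python3 - <<'E'
from bench import ctrl,imaging
import numpy as np,cv2
P=[]
for i in range(4):
    d=imaging.get_image('wrist'); s=ctrl.get_state(); P.append(s['position'])
print(np.array(P).round(4)); cv2.imwrite('pics/g1.png',d['img'])
E
```

```text
[[ 0.515  -0.4257  0.0192]
 [ 0.5149 -0.4256  0.019 ]
 [ 0.5147 -0.4255  0.0187]
 [ 0.5146 -0.4253  0.0184]]
```

View pics/g1.png

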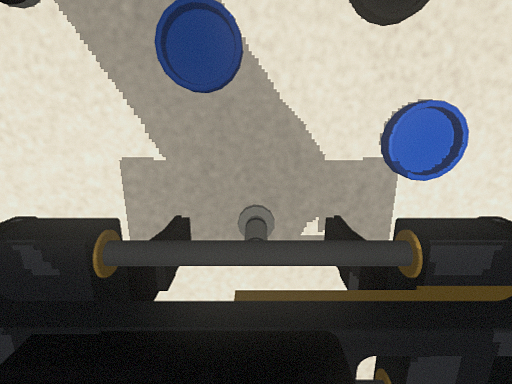

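jog_arm:
  rows: "0.1 0 0 0 0 0 0;0 0 0 0 0 0 1;0 0 0 0 0 0 1;0 0 0 0 0 0 1;0 0 0 0 0 0 1"

```text
time: 7.98
position: [0.5141, -0.4239, 0.0175]
tool_rot: [-2.221, -2.221, -0.0]
ft_force: [-0.1, -0.5, -0.0]
grip_width: 0.512
grip_force: 0.0
```

jog_arm:
  rows: "0 0 0 0 0 0 1;0 0 0 0 0 0 1;0 0 -1 0 0 0 1;0 0 -1 0 0 0 1;0 0 0 0 0 0 1"

```text
time: 8.6
position: [0.5149, -0.4246, 0.0391]
tool_rot: [2.22, 2.22, 0.001]
ft_force: [-0.1, 1.4, 0.2]
grip_width: 0.154
grip_force: 20.0
```

```bash
python3 - <<'E'
from bench import imaging
import cv2,numpy as np
a=imaging.get_image('wrist')['img'][150:290,160:360]; s=imaging.get_image('scene')['img'][270:350,120:220]
cv2.imwrite('pics/g2.png',np.hstack([cv2.resize(a,None,fx=2,fy=2),cv2.resize(s,(350,280),interpolation=cv2.INTER_CUBIC)]))
E
```

```text
(no output)
```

View pics/g2.png

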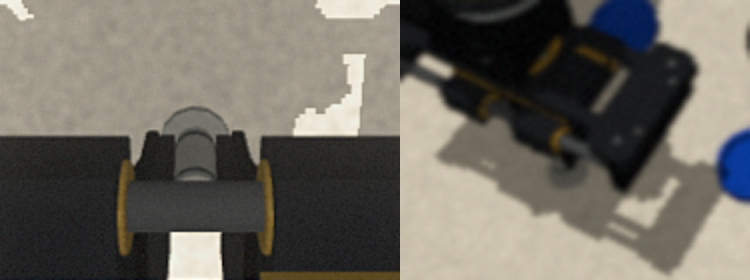

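jog_arm:
  rows: "0 0 -3 0 0 0 1;4 2 -1 0 0 0 1;4 2 0 0 0 0 1;4 2 0 0 0 0 1;2.9 1.5 0 0 0 0 1"

```text
time: 9.32
position: [0.5902, -0.272, 0.0771]
tool_rot: [-2.218, -2.223, -0.001]
ft_force: [0.5, -0.5, -0.8]
grip_width: 0.152
grip_force: 20.0
```

jog_arm:
  rows: "0 0 0 0 0 0 1;0 0 0 0 0 0 1"

```text
time: 9.57
position: [0.5884, -0.2757, 0.0773]
tool_rot: [-2.222, -2.221, 0.002]
ft_force: [-0.0, -0.1, 0.1]
grip_width: 0.154
grip_force: 20.0
```

```bash
cat > chk.py <<'E'
import sys
from h import *
from bench import ctrl,imaging
d=imaging.get_image('wrist'); s=ctrl.get_state()
cv2.imwrite(f'pics/{sys.argv[1]}.png',d['img']); p=s['position'];print(p.round(4))
r=float(sys.argv[2])/2000
for h in(.014,.018,.022,.026,.030): print(h,'flange top far edge',proj(d,p+[0,r,-h+.006]).round(1),'bottom far',proj(d,p+[0,r,-h]).round(1))
E
python3 chk.py c1 26; python3 - <<'E'
import cv2
cv2.imwrite('pics/c1c.png',cv2.resize(cv2.imread('pics/c1.png')[140:260,170:350],None,fx=4,fy=4))
E
```

```text
[ 0.5881 -0.2765  0.0775]
0.014 flange top far edge [255.1 211.3] bottom far [255.2 208.4]
0.018 flange top far edge [255.2 209.4] bottom far [255.3 206.6]
0.022 flange top far edge [255.2 207.5] bottom far [255.3 204.8]
0.026 flange top far edge [255.3 205.7] bottom far [255.3 203.1]
0.03 flange top far edge [255.3 204. ] bottom far [255.4 201.5]
```

View pics/c1c.png

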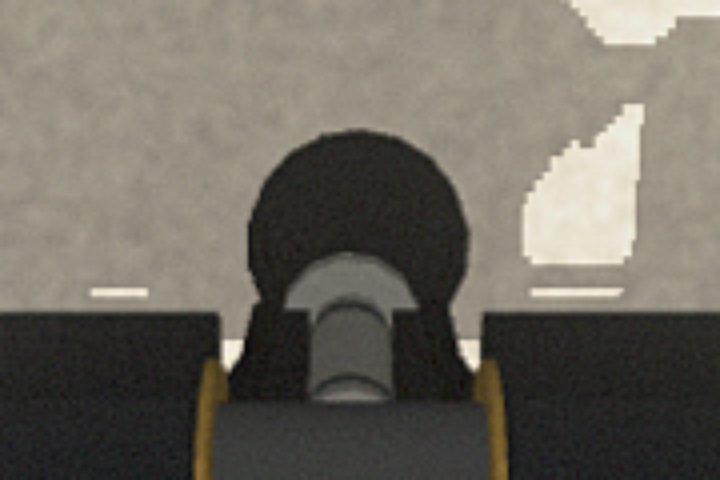

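jog_arm:
  rows: "-0.1 0.15 2 0 0 0 1;0 0 1.5 0 0 0 1;0 0 0.5 0 0 0 1;0 0 0.2 0 0 0 1;0 0 0 0 0 0 1"

```text
time: 10.25
position: [0.5908, -0.2761, 0.0357]
tool_rot: [2.221, 2.221, 0.0]
ft_force: [-0.0, 0.6, -0.0]
grip_width: 0.155
grip_force: 20.0
```

jog_arm:
  rows: "0 0 0.2 0 0 0 1;0 0 0.1 0 0 0 1;0 0 0 0 0 0 1"

```text
time: 10.62
position: [0.5908, -0.2758, 0.0326]
tool_rot: [2.221, 2.222, 0.0]
ft_force: [-0.1, 0.3, -0.3]
grip_width: 0.154
grip_force: 20.0
```

jog_arm:
  rows: "0 0 0.2 0 0 0 1;0 0 0 0 0 0 1"

```text
time: 10.88
position: [0.5911, -0.2761, 0.0324]
tool_rot: [2.221, 2.221, 0.002]
ft_force: [-2.5, 0.9, 9.1]
grip_width: 0.149
grip_force: 20.0
```

jog_arm:
  rows: "0 0 -0.1 0 0 0 1;0 0 0 0 0 0 0.3;0 0 0 0 0 0 0.3;0 0 0 0 0 0 0.3;0 0 -2 0 0 0 0.2"

```text
time: 11.5
position: [0.5894, -0.2752, 0.0505]
tool_rot: [-2.219, -2.219, 0.003]
ft_force: [0.5, 0.2, 0.0]
grip_width: 0.377
grip_force: 0.0
```

jog_arm:
  rows: "0 0 -4 0 0 0 -1;0 0 -5 0 0 0 -1;-4 -2 -3 0 0 0 -1;-3 -1 0 0 0 0 -1;0 0 0 0 0 0 -1"

```text
time: 12.12
position: [0.5587, -0.3502, 0.174]
tool_rot: [2.226, 2.212, -0.001]
ft_force: [0.1, -0.1, -0.4]
grip_width: 0.883
grip_force: 0.0
```

```bash
python3 snap.py w7; python3 - <<'E'
from bench import ctrl;print(ctrl.get_state()['position'])
E
```

```text
[ 0.55995931 -0.34752412  0.1730563 ]
```

View pics/w7.png

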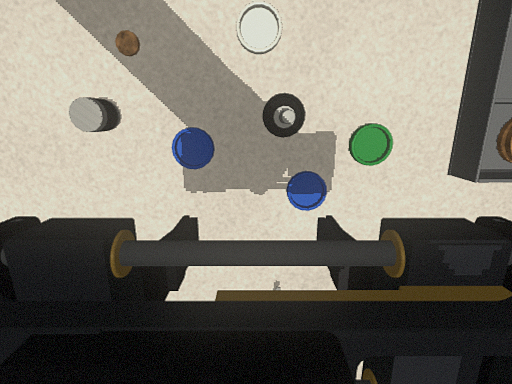

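jog_arm:
  rows: "4.3 -2 0 0 0 0 -1;4.3 -2 0 0 0 0 -1;4.3 -2 0 0 0 0 -1;4.4 -2.2 0 0 0 0 -1;4.4 -2.2 0 0 0 0 -1"

```text
time: 12.8
position: [0.4562, -0.126, 0.1718]
tool_rot: [-2.219, -2.224, -0.001]
ft_force: [0.1, 0.8, 0.7]
grip_width: 0.997
grip_force: 0.0
```

jog_arm:
  rows: "4.4 -2.3 0 0 0 0 -1;0 0 4 0 0 0 -1;0 0 4 0 0 0 -1;0 0 0 0 0 0 -1;0 0 0 0 0 0 -1"

```text
time: 13.42
position: [0.4347, -0.0846, 0.0929]
tool_rot: [2.22, 2.221, 0.002]
ft_force: [0.2, -0.6, 0.2]
grip_width: 1.003
grip_force: 0.0
```

```bash
cat > where.py <<'E'
from h import *
from bench import ctrl,imaging
P=[]
for i in range(5):
    d=imaging.get_image('wrist');P.append(ctrl.get_state()['position'])
print(np.mean(P,0).round(4),np.ptp(P,0).round(4),'time',ctrl.get_state()['time']); cv2.imwrite('pics/now.png',d['img'])
E
python3 where.py
```

```text
[ 0.435  -0.0848  0.093 ] [0.0006 0.0002 0.0006] time 13.675
```

jog_arm:
  rows: "0 -0.15 4 0 0 0 0;0 0 2.5 0 0 0 0;0 0 1 0 0 0 0;0 0 0 0 0 0 0;0 0 0 0 0 0 0.5"

```text
time: 14.3
position: [0.4332, -0.085, 0.0175]
tool_rot: [2.221, 2.221, 0.002]
ft_force: [-0.1, 0.6, 0.3]
grip_width: 0.519
grip_force: 0.0
```

jog_arm:
  rows: "0 0 0 0 0 0 1;0 0 0 0 0 0 1;0 0 0 0 0 0 1;0 0 0 0 0 0 1;0 0 0 0 0 0 1"

```text
time: 14.92
position: [0.4323, -0.0848, 0.0168]
tool_rot: [-2.221, -2.221, -0.001]
ft_force: [-0.1, 1.4, 3.2]
grip_width: 0.155
grip_force: 20.0
```

jog_arm:
  rows: "0 0 0 0 0 0 1;0 0 -1 0 0 0 1;0 0 -2 0 0 0 1;0 0 -2 0 0 0 1;0 0 0 0 0 0 1"

```text
time: 15.55
position: [0.4334, -0.0849, 0.0678]
tool_rot: [2.22, 2.22, 0.005]
ft_force: [0.7, 0.7, -1.1]
grip_width: 0.149
grip_force: 20.0
```

```bash
python3 where.py; python3 chk.py c2 43;  python3 - <<'E'
import cv2
cv2.imwrite('pics/c2c.png',cv2.resize(cv2.imread('pics/c2.png')[140:260,170:350],None,fx=4,fy=4))
E
```

```text
[ 0.4317 -0.0848  0.0661] [0.0012 0.0002 0.0012] time 15.8
[ 0.4315 -0.0849  0.0658]
0.014 flange top far edge [255.8 198. ] bottom far [255.8 195.5]
0.018 flange top far edge [255.8 196.3] bottom far [255.9 193.9]
0.022 flange top far edge [255.9 194.7] bottom far [255.9 192.3]
0.026 flange top far edge [255.9 193.1] bottom far [255.9 190.9]
0.03 flange top far edge [255.9 191.6] bottom far [256.  189.5]
```

View pics/c2c.png

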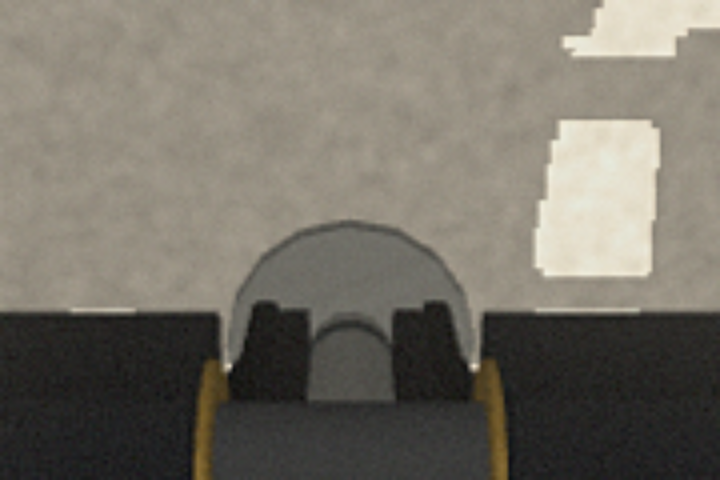

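jog_arm:
  rows: "2.7 3.7 0 0 0 0 1;2.7 3.7 0 0 0 0 1;2.7 3.7 0 0 0 0 1;2.7 3.7 0 0 0 0 1;2.7 3.7 0 0 0 0 1"

```text
time: 16.48
position: [0.6179, 0.051, 0.0653]
tool_rot: [-2.221, -2.221, 0.003]
ft_force: [1.0, 0.2, 0.1]
grip_width: 0.151
grip_force: 20.0
```

jog_arm:
  rows: "2.7 3.5 0 0 0 0 1;0 0 0 0 0 0 1;0 0 1.5 0 0 0 1;0 0 0 0 0 0 1;0 0 0 0 0 0 1"

```text
time: 17.1
position: [0.6514, 0.0762, 0.0513]
tool_rot: [-2.223, -2.22, 0.001]
ft_force: [0.0, 0.2, -1.5]
grip_width: 0.153
grip_force: 20.0
```

```bash
cat > nest.py <<'E'
import sys
from h import *
from bench import ctrl,imaging
P=[]
for i in range(4): d=imaging.get_image('wrist');P.append(ctrl.get_state()['position'])
p=np.mean(P,0);print('tcp',p.round(4)); cv2.imwrite('pics/nest.png',d['img'])
ro=float(sys.argv[1])/2000;rf=float(sys.argv[2])/2000;yc=float(sys.argv[3])/1000
# flange far edge: first lightish pixel scanning up->down in the middle columns, below the dark nest
img=d['img'].max(2).astype(int); col=np.median(img[:,252:264],1); rows=np.where(col[:240]<60)[0]; print('dark rows',rows.min(),rows.max() if len(rows) else 0,'col',col[rows.min()-3:240:3])
r0=rows.min()-.5; print('nest far edge -> y centre',(plane(d,(257,r0),.012)[1]-ro).round(4))
for rr in range(int(r0)+8,int(r0)+60,8):
    q=np.where(img[rr,180:340]<60)[0]+180; print(rr,q.min(),q.max(),'xmid',plane(d,((q.min()+q.max())/2,rr),.012)[0].round(4))
E
python3 nest.py 67 43 77.7
```

```text
tcp [0.6521 0.0767 0.052 ]
dark rows 168 221 col [157.   38.   43.5  42.5  42.   41.5  40.5  42.5  42.   39.   65.  118.
 115.  116.  115.5 114.  115.5 118.   87.5  60.   84.   84.5  84.   83.
  84.5]
nest far edge -> y centre 0.0793
175 235 282 xmid 0.6543
183 227 290 xmid 0.6544
191 222 295 xmid 0.6544
199 219 298 xmid 0.6544
207 218 299 xmid 0.6544
215 218 299 xmid 0.6544
223 180 339 xmid 0.6552
```

jog_arm:
  rows: "0.1 0.2 1 0 0 0 1;0 0 1 0 0 0 1;0 0 0.5 0 0 0 1;0 0 0.2 0 0 0 1;0 0 0 0 0 0 1"

```text
time: 17.92
position: [0.6542, 0.078, 0.0245]
tool_rot: [2.221, 2.221, -0.0]
ft_force: [-0.7, -0.6, -1.0]
grip_width: 0.15
grip_force: 20.0
```

jog_arm:
  rows: "0 0 0.1 0 0 0 1;0 0 0.1 0 0 0 1;0 0 0 0 0 0 1"

```text
time: 18.3
position: [0.6542, 0.0782, 0.0226]
tool_rot: [-2.221, -2.222, -0.0]
ft_force: [-0.2, 1.2, -0.9]
grip_width: 0.153
grip_force: 20.0
```

jog_arm:
  rows: "0 0 0.1 0 0 0 1;0 0 0 0 0 0 1"

```text
time: 18.55
position: [0.6541, 0.0781, 0.0215]
tool_rot: [-2.221, -2.221, 0.0]
ft_force: [-0.2, 0.0, -1.8]
grip_width: 0.152
grip_force: 20.0
```

jog_arm:
  rows: "0 0 0.1 0 0 0 1;0 0 0 0 0 0 1"

```text
time: 18.8
position: [0.6543, 0.0781, 0.0209]
tool_rot: [2.221, 2.221, 0.0]
ft_force: [0.7, -0.1, -0.0]
grip_width: 0.153
grip_force: 20.0
```

jog_arm:
  rows: "0 0 0.1 0 0 0 1;0 0 0 0 0 0 1"

```text
time: 19.05
position: [0.6543, 0.0781, 0.0208]
tool_rot: [-2.221, -2.221, -0.001]
ft_force: [-3.9, 0.0, 7.0]
grip_width: 0.154
grip_force: 20.0
```

jog_arm:
  rows: "0 0 -0.1 0 0 0 1;0 0 0 0 0 0 0.3;0 0 0 0 0 0 0.3;0 0 0 0 0 0 0.3;0 0 -2 0 0 0 0.2"

```text
time: 19.68
position: [0.6527, 0.078, 0.0396]
tool_rot: [-2.22, -2.22, 0.005]
ft_force: [0.0, -0.1, 0.6]
grip_width: 0.372
grip_force: 0.0
```

jog_arm:
  rows: "0 0 -4 0 0 0 -0.5;0 0 -3 0 0 0 -1;4 -1.5 0 0 0 0 -1;4 -1.5 0 0 0 0 -1;4 -1.5 0 0 0 0 -1"

```text
time: 20.3
position: [0.6093, 0.1993, 0.1124]
tool_rot: [2.222, 2.22, 0.004]
ft_force: [-0.7, 0.2, -1.3]
grip_width: 0.885
grip_force: 0.0
```

jog_arm:
  rows: "4 -1.5 0 0 0 0 -1;4 -1.5 0 0 0 0 -1;1.1 -0.4 0 0 0 0 -1;0 0 0 0 0 0 -1;0 0 0 0 0 0 -1"

```text
time: 20.92
position: [0.5763, 0.2867, 0.1112]
tool_rot: [2.224, 2.217, 0.0]
ft_force: [1.1, -0.1, 0.4]
grip_width: 1.0
grip_force: 0.0
```

```bash
python3 where.py
```

```text
[0.576  0.2872 0.1108] [0.0006 0.0012 0.0004] time 21.175
```

jog_arm:
  rows: "0.2 -0.1 4 0 0 0 -1;0 0 3 0 0 0 0;0 0 1.5 0 0 0 0;0 0 0.8 0 0 0 0;0 0 0 0 0 0 0"

```text
time: 21.8
position: [0.5745, 0.291, 0.0179]
tool_rot: [2.222, 2.221, 0.001]
ft_force: [0.1, -0.9, 0.1]
grip_width: 0.632
grip_force: 0.0
```

jog_arm:
  rows: "0 0 0 0 0 0 0;0 0 0 0 0 0 0;0 0 0 0 0 0 1;0 0 0 0 0 0 1;0 0 0 0 0 0 1"

```text
time: 22.42
position: [0.5741, 0.2912, 0.0176]
tool_rot: [-2.221, -2.222, -0.0]
ft_force: [0.4, 0.2, 0.3]
grip_width: 0.244
grip_force: 0.0
```

jog_arm:
  rows: "0 0 0 0 0 0 1;0 0 0 0 0 0 1;0 0 0 0 0 0 1;0 0 0 0 0 0 1;0 0 0 0 0 0 1"

```text
time: 23.05
position: [0.5741, 0.2911, 0.0176]
tool_rot: [-2.221, -2.221, 0.0]
ft_force: [-0.4, 0.5, 0.9]
grip_width: 0.152
grip_force: 20.0
```

jog_arm:
  rows: "0 0 -1 0 0 0 1;0 0 -2 0 0 0 1;0 0 -2 0 0 0 1;0 0 0 0 0 0 1;0 0 0 0 0 0 1"

```text
time: 23.68
position: [0.5739, 0.2912, 0.0677]
tool_rot: [-2.221, -2.221, -0.0]
ft_force: [-0.4, 0.6, -2.0]
grip_width: 0.15
grip_force: 20.0
```

```bash
python3 where.py; python3 chk.py c3 60;  python3 - <<'E'
import cv2,numpy as np
i=cv2.imread('pics/c3.png').max(2); print(np.median(i[150:240,252:264],1).astype(int))
E
```

```text
[0.5736 0.2909 0.0669] [0.0002 0.0002 0.0004] time 23.925
[0.5738 0.2909 0.0669]
0.014 flange top far edge [255.8 185.3] bottom far [255.8 183.1]
0.018 flange top far edge [255.8 183.8] bottom far [255.9 181.8]
0.022 flange top far edge [255.8 182.4] bottom far [255.9 180.5]
0.026 flange top far edge [255.9 181.1] bottom far [255.9 179.2]
0.03 flange top far edge [255.9 179.8] bottom far [255.9 178. ]
[151 151 152 150 151 149 151 144 144 145 149 147 148 147 147 144 143 144
 142 140 140 141 144 142 143 144 144 144 145 146 145 144 146 146 151 125
  80  97 111 110 110 109 111 110 109 111 109 110 109 110 107 107 107 109
 108 109 108 109 110 108 111 109 108 106 106 106 106 106 107 109  96  84
  65  42  48  79  79  78  78  79  77  77  79  80  79  79  76  77  78  82]
```

jog_arm:
  rows: "-4 -2.1 0 0 0 0 1;-4 -2.1 0 0 0 0 1;-4 -2.1 0 0 0 0 1;-4 -2.1 0 0 0 0 1;-4 -2.1 0 0 0 0 1"

```text
time: 24.6
position: [0.4685, 0.0897, 0.0675]
tool_rot: [2.222, 2.221, 0.0]
ft_force: [-0.8, -0.3, -1.4]
grip_width: 0.158
grip_force: 20.0
```

jog_arm:
  rows: "0 0 0 0 0 0 1;0 0 1.5 0 0 0 1;0 0 0 0 0 0 1;0 0 0 0 0 0 1"

```text
time: 25.1
position: [0.4693, 0.0916, 0.0521]
tool_rot: [2.22, 2.222, -0.002]
ft_force: [0.2, -0.2, -0.8]
grip_width: 0.158
grip_force: 20.0
```

```bash
python3 nest.py 84 60 88
```

```text
tcp [0.4695 0.0914 0.0525]
dark rows 163 224 col [158.   53.5  43.   40.   41.   41.   39.   38.5  32.5 104.  113.5 115.
 114.  113.  112.5 113.5 114.  115.  110.  112.  100.5  42.   83.5  82.5
  82.5  82.   81. ]
nest far edge -> y centre 0.0891
170 228 280 xmid 0.4681
178 218 290 xmid 0.4681
186 212 297 xmid 0.4685
194 207 301 xmid 0.468
202 204 304 xmid 0.468
210 203 305 xmid 0.468
218 180 339 xmid 0.4724
```

jog_arm:
  rows: "-0.1 -0.1 1 0 0 0 1;0 0 1 0 0 0 1;0 0 0.6 0 0 0 1;0 0 0.3 0 0 0 1;0 0 0 0 0 0 1"

```text
time: 25.92
position: [0.4681, 0.09, 0.0234]
tool_rot: [2.222, 2.221, -0.001]
ft_force: [0.6, 0.4, -1.0]
grip_width: 0.153
grip_force: 20.0
```

jog_arm:
  rows: "0 0 0.1 0 0 0 1;0 0 0.1 0 0 0 1;0 0 0 0 0 0 1"

```text
time: 26.3
position: [0.4682, 0.0902, 0.0216]
tool_rot: [2.221, 2.222, 0.0]
ft_force: [0.0, 0.3, -1.1]
grip_width: 0.153
grip_force: 20.0
```

jog_arm:
  rows: "0 0 0.1 0 0 0 1;0 0 0 0 0 0 1"

```text
time: 26.55
position: [0.4683, 0.0902, 0.0214]
tool_rot: [-2.221, -2.221, -0.0]
ft_force: [-3.0, -0.7, 8.0]
grip_width: 0.154
grip_force: 20.0
```

jog_arm:
  rows: "0 0 0.1 0 0 0 1;0 0 0 0 0 0 1"

```text
time: 26.8
position: [0.4683, 0.0902, 0.0213]
tool_rot: [-2.22, -2.22, 0.0]
ft_force: [-7.4, -0.9, 17.0]
grip_width: 0.153
grip_force: 20.0
```

jog_arm:
  rows: "0 0 -0.15 0 0 0 1;0 0 0 0 0 0 0.3;0 0 0 0 0 0 0.3;0 0 0 0 0 0 0.3;0 0 -2 0 0 0 0.2"

```text
time: 27.42
position: [0.4669, 0.0896, 0.0401]
tool_rot: [-2.221, -2.221, 0.005]
ft_force: [0.2, 0.9, 0.7]
grip_width: 0.373
grip_force: 0.0
```

jog_arm:
  rows: "0 0 -4 0 0 0 -0.5;0 0 -3 0 0 0 -1;-3 4 0 0 0 0 -1;-3 4 0 0 0 0 -1;-3 4 0 0 0 0 -1"

```text
time: 28.05
position: [0.5895, -0.0001, 0.1112]
tool_rot: [2.22, 2.223, 0.001]
ft_force: [0.7, -0.6, 0.7]
grip_width: 0.886
grip_force: 0.0
```

jog_arm:
  rows: "-3.5 4 0 0 0 0 -1;-3.8 4 0 0 0 0 -1;0 0 0 0 0 0 -1;0 0 0 0 0 0 -1"

```text
time: 28.55
position: [0.6676, -0.0727, 0.1103]
tool_rot: [-2.221, -2.22, 0.001]
ft_force: [-1.0, -0.3, -0.6]
grip_width: 0.996
grip_force: 0.0
```

```bash
python3 where.py
```

```text
[ 0.6678 -0.0711  0.1111] [0.0003 0.0008 0.0008] time 28.8
```

jog_arm:
  rows: "-0.1 0 4 0 0 0 -1;0 0 3 0 0 0 0;0 0 1.5 0 0 0 0;0 0 0.8 0 0 0 0;0 0 0 0 0 0 0"

```text
time: 29.42
position: [0.6684, -0.0738, 0.0185]
tool_rot: [2.221, 2.222, 0.001]
ft_force: [-0.1, 0.8, 0.5]
grip_width: 0.634
grip_force: 0.0
```

jog_arm:
  rows: "0 0 0 0 0 0 0;0 0 0 0 0 0 0;0 0 0 0 0 0 1;0 0 0 0 0 0 1;0 0 0 0 0 0 1"

```text
time: 30.05
position: [0.6682, -0.0739, 0.0181]
tool_rot: [2.221, 2.221, 0.0]
ft_force: [0.9, -0.1, -0.7]
grip_width: 0.243
grip_force: 0.0
```

jog_arm:
  rows: "0 0 0 0 0 0 1;0 0 0 0 0 0 1;0 0 0 0 0 0 1;0 0 0 0 0 0 1;0 0 0 0 0 0 1"

```text
time: 30.68
position: [0.6682, -0.0739, 0.0181]
tool_rot: [2.221, 2.221, 0.0]
ft_force: [-0.3, -0.0, -0.1]
grip_width: 0.152
grip_force: 20.0
```

jog_arm:
  rows: "0 0 -1 0 0 0 1;0 0 -2 0 0 0 1;0 0 -3 0 0 0 1;0 0 -2 0 0 0 1;0 0 0 0 0 0 1"

```text
time: 31.3
position: [0.6696, -0.0742, 0.1006]
tool_rot: [2.219, 2.219, 0.005]
ft_force: [-0.0, -0.6, -3.1]
grip_width: 0.155
grip_force: 20.0
```

```bash
python3 where.py; python3 chk.py c4 77;  python3 - <<'E'
import cv2,numpy as np
i=cv2.imread('pics/c4.png').max(2); print(np.median(i[150:240,252:264],1).astype(int))
E
```

```text
[ 0.6676 -0.0736  0.0974] [0.0013 0.0003 0.0022] time 31.55
[ 0.6674 -0.0737  0.0968]
0.014 flange top far edge [255.8 172.5] bottom far [255.9 170.8]
0.018 flange top far edge [255.8 171.4] bottom far [255.9 169.7]
0.022 flange top far edge [255.9 170.2] bottom far [255.9 168.6]
0.026 flange top far edge [255.9 169.2] bottom far [256.  167.6]
0.03 flange top far edge [256.  168.1] bottom far [256.  166.6]
[159 157 155 156 158 160 158 157 157 160 160 161 159 159 160 161 159 160
 161 115  91 123 122 121 121 121 120 122 121 120 119 117 119 121 119 121
 120 119 120 119 119 120 120 119 117 119 118 118 119 117 119 118 118 116
 117 118 117 116 118 116 117 117 116 117 117 118 104  91  68  47  55  82
  85  84  85  83  83  85  85  84  85  85  84  84  84  84  84  86  67  47]
```

jog_arm:
  rows: "4 -3.3 0 0 0 0 1;4 -3.3 0 0 0 0 1;4 -3.3 0 0 0 0 1;4 -3.3 0 0 0 0 1;4 -3.3 0 0 0 0 1"

```text
time: 32.22
position: [0.5017, 0.1272, 0.0976]
tool_rot: [-2.221, -2.221, 0.001]
ft_force: [0.5, 0.4, -2.3]
grip_width: 0.155
grip_force: 20.0
```

jog_arm:
  rows: "4 -3.3 0 0 0 0 1;4 -3.3 0 0 0 0 1;4 -3.3 0 0 0 0 1;4.2 -3.3 0 0 0 0 1;0 0 0 0 0 0 1"

```text
time: 32.85
position: [0.3678, 0.2915, 0.0977]
tool_rot: [-2.211, -2.229, 0.001]
ft_force: [0.7, -0.9, -3.2]
grip_width: 0.153
grip_force: 20.0
```

jog_arm:
  rows: "0 0 2.5 0 0 0 1;0 0 2 0 0 0 1;0 0 0 0 0 0 1;0 0 0 0 0 0 1"

```text
time: 33.35
position: [0.372, 0.2878, 0.0536]
tool_rot: [2.222, 2.22, 0.001]
ft_force: [0.5, -0.2, -2.5]
grip_width: 0.149
grip_force: 20.0
```

```bash
python3 nest.py 101 77 290
```

```text
tcp [0.3719 0.2884 0.0539]
dark rows 148 239 col [156.   40.5  46.5  44.5  44.5  45.   43.5  41.   46.  116.5 115.  116.
 112.5 115.  111.5 114.  115.  113.5 113.  112.  114.  112.  112.  112.
  87.   44.5  80.5  79.5  81.5  80.   80.   68. ]
nest far edge -> y centre 0.2888
155 221 281 xmid 0.3683
163 210 293 xmid 0.3686
171 203 300 xmid 0.3686
179 197 305 xmid 0.3682
187 194 309 xmid 0.3685
195 191 312 xmid 0.3685
203 190 313 xmid 0.3684
```

jog_arm:
  rows: "0 -0.3 1 0 0 0 1;0 0 1 0 0 0 1;0 0 0.6 0 0 0 1;0 0 0.3 0 0 0 1;0 0 0 0 0 0 1"

```text
time: 34.17
position: [0.3682, 0.2879, 0.0238]
tool_rot: [2.221, 2.221, -0.001]
ft_force: [-0.4, 0.1, -2.3]
grip_width: 0.152
grip_force: 20.0
```

jog_arm:
  rows: "0 0 0.1 0 0 0 1;0 0 0.1 0 0 0 1;0 0 0 0 0 0 1"

```text
time: 34.55
position: [0.3683, 0.2883, 0.0222]
tool_rot: [-2.221, -2.221, -0.001]
ft_force: [0.3, 0.8, -3.8]
grip_width: 0.155
grip_force: 20.0
```

jog_arm:
  rows: "0 0 0.1 0 0 0 1;0 0 0 0 0 0 1"

```text
time: 34.8
position: [0.3684, 0.2883, 0.0221]
tool_rot: [-2.221, -2.221, -0.0]
ft_force: [-1.5, -3.1, 7.8]
grip_width: 0.155
grip_force: 20.0
```

jog_arm:
  rows: "0 0 -0.1 0 0 0 1;0 0 0 0 0 0 0.3;0 0 0 0 0 0 0.3;0 0 0 0 0 0 0.3;0 0 -2 0 0 0 0.2"

```text
time: 35.42
position: [0.3673, 0.2871, 0.0412]
tool_rot: [2.221, 2.221, -0.005]
ft_force: [-0.4, 0.0, 0.0]
grip_width: 0.378
grip_force: 0.0
```

jog_arm:
  rows: "0 0 -4 0 0 0 0;0 0 -5 0 0 0 0;0 0 -5 0 0 0 0;5 -3 0 0 0 0 0;5 -3 0 0 0 0 0"

```text
time: 36.05
position: [0.3081, 0.3897, 0.1835]
tool_rot: [-2.222, -2.218, -0.005]
ft_force: [0.3, 0.9, -0.8]
grip_width: 0.5
grip_force: 0.0
```

jog_arm:
  rows: "5 -3 0 0 0 0 0;5 -3 0 0 0 0 0;5 -2 0 0 0 0 0;0 0 0 0 0 0 0;0 0 0 0 0 0 0"

```text
time: 36.67
position: [0.2287, 0.5374, 0.1816]
tool_rot: [2.221, 2.22, -0.001]
ft_force: [1.2, -1.1, 0.6]
grip_width: 0.501
grip_force: 0.0
```

```bash
python3 - <<'E'
from bench import imaging
import cv2,numpy as np
t=imaging.get_image('top')['img'][110:290];s=imaging.get_image('scene')['img'][110:350,120:340]
t=cv2.resize(t,(800,281));s=cv2.resize(s,(290,316),interpolation=cv2.INTER_CUBIC)
b=np.zeros((316,800,3),np.uint8);b[:,:290]=s
cv2.imwrite('pics/fin.png',np.vstack([t,b]))
E
```

```text
(no output)
```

View pics/fin.png

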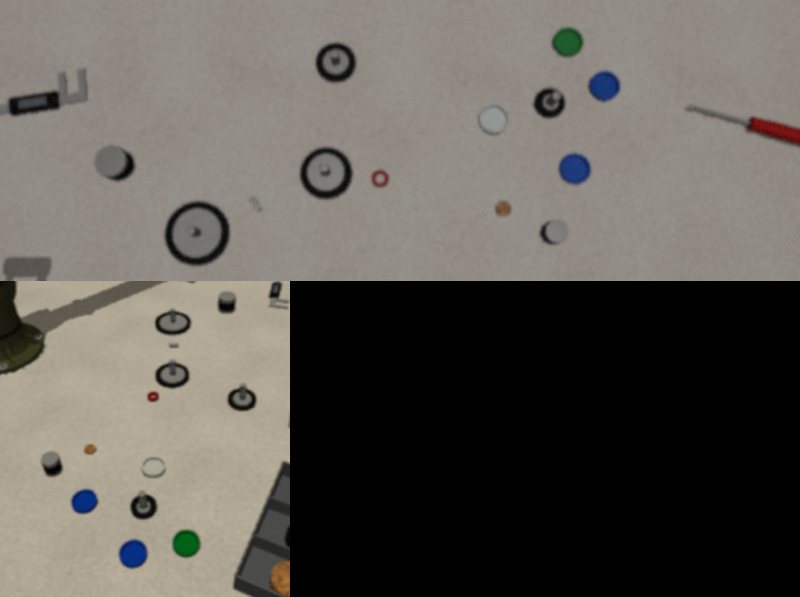

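All four feet stand centred in their nests: in the top strip, xs at (549,102), s at (336,62), m at (326,172) and l at (197,232). The weights have not moved.

```bash
python3 -c "
from bench import ticket;print(ticket.close_job())"
```

```text
the job is handed in; nothing more can be done
None
```

All four presser feet stand upright in their matching nests, placed smallest to largest; the two weights were not touched, and the job was handed in at about 37 s of the 112 s limit.

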